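Lay out a stripped spindle for reassembly

TASK

Lay out the stripped spindle parts around their housing, ready for reassembly: the ball bearing flat and centred on top of the round steel bench block with the brass sleeve standing centred on the bearing; the thick washer flat on the bench to the left of the grey housing, with the hex nut flat and centred on top of it; and the pulley on the bench behind the housing, hub up. The housing's front is the side with the brass oil cup, which faces the robot, so behind is the far side and left is the robot's left; set the washer and the pulley squarely opposite the middle of their side of the housing with a clear gap of about 3 cm, and leave the small amber jar and the grey oil bottle standing where they are.

Things in the scene. Friction and masses are not known exactly. Their poses are not given: they have to be found in the camera images.
- housing: Fixed grey cast bearing housing: square base 90 x 90 mm, 14 mm high, with a round boss 66 mm across up to 34 mm high, dark bore. Origin at the centre of its underside, on the bench. Its +x axis points to its back, away from the robot; +y to its left side (the robot's left); a brass oil cup sticks 14 mm out of the middle of its front (-x) side. Turned by up to 0.2 rad. Base edges lie 45 mm from the origin. It changes places with the bench block from start to start.
- block: Fixed round steel bench block, a flat disc 96 mm across and 20 mm high with a ring of small dark holes near its rim. Origin at the centre of its underside, on the bench; flat top 20 mm above.
- bearing_c (a point): Loose steel ball bearing, 62 mm across, 18 mm high, with inner and outer races, a dark seal between them and a 26 mm bore; lies flat. Point at its centre, 9 mm above its underside; z up. About 0.2 kg.
- sleeve_c (a point): Loose brass spacer sleeve, a tube 36 mm across, 24 mm bore, 28 mm high, standing on end. Point at its centre, 14 mm above its underside; z up. About 0.12 kg.
- pulley_c (a point): Loose aluminium V-belt pulley lying flat, hub up: rim 64 mm across and 22 mm high with a V groove, and a hub 32 mm across standing on it from 22 to 38 mm. Point on its axis 19 mm above its underside; z up. The hub can be gripped from above. About 0.22 kg.
- washer_c (a point): Loose thick steel washer, 50 mm across, 24 mm hole, 10 mm high, lying flat. Point at its centre, 5 mm above its underside; z up. About 0.1 kg.
- nut_c (a point): Loose dark steel hex nut lying flat, 36 mm across flats, 41.6 mm across corners, 20 mm high. Point at its centre, 10 mm above its underside; z up; its x axis is square to one pair of flats (the other pairs 60 degrees round). About 0.13 kg.
- jar_c (a point): Bystander: small amber glass jar with a white lid, 34 mm across, 45 mm high, standing loose among the parts. Point at its centre, 22.5 mm up.
- oil_c (a point): Bystander: grey plastic oil bottle with a black cap, 48 mm across, 110 mm high, standing loose. Point at its centre, 55 mm up.

How it is judged (in metres and radians):
At the end, for the whole second after the job is handed in: Centred within: bearing on block 12 mm, sleeve on bearing 11 mm, nut on washer 10 mm. Washer left of the housing (centres 80-120 mm apart) and pulley behind it (87-127 mm), gaps 10-50 mm, each within 15 mm of that side's middle line. All flat, upright, at rest, released (horizontal distance between bearing_c and block below 0.012 m and height (world z) of bearing_c between 0.026 and 0.032 m and horizontal distance between sleeve_c and bearing_c below 0.011 m and height (world z) of sleeve_c between 0.048 and 0.056 m and y of washer_c in the frame of housing between 0.08 and 0.12 m and x of washer_c in the frame of housing between -0.015 and 0.015 m and height (world z) of washer_c between 0.002 and 0.008 m and horizontal distance between nut_c and washer_c below 0.01 m and height (world z) of nut_c between 0.017 and 0.023 m and x of pulley_c in the frame of housing between 0.087 and 0.127 m and y of pulley_c in the frame of housing between -0.015 and 0.015 m and height (world z) of pulley_c between 0.016 and 0.022 m and angle between each of bearing_c, sleeve_c, pulley_c, washer_c, nut_c's own z axis and vertical below 0.1 rad and linear speed of each of bearing, sleeve, pulley, washer, nut below 0.01 m/s); the robot touches nothing.
It fails at once if the amber jar is shifted by more than 30 mm or tipped over (distance of jar_c from where it was at the start of the episode above 0.03 m or angle between jar_c's own z axis and vertical above 0.35 rad).
It fails at once if the oil bottle is shifted by more than 30 mm or tipped over (distance of oil_c from where it was at the start of the episode above 0.03 m or angle between oil_c's own z axis and vertical above 0.35 rad).
It also fails if it takes over 128 s, if anything falls off the work surface, if the arm or the gripper's body presses on something with over 40 N, if the wrist force passes 120 N, or if a joint passes its speed limit or range.

ROBOT

A 6-joint arm with a two-finger parallel gripper is mounted at the origin on the work surface. World frame = base frame: x ahead of the robot, y to its left, z up, the work surface at z = 0. Lengths are in mm, angles in degrees, forces in N, time in s.
With the tool pointing down it reaches from about 350 to 850 mm from the base axis. Payload 8.1 kg.
Tool frame: the origin (TCP) lies at the very end of the fingers, on their centre line; the grasp point (between the pads) lies r.tcp_to_grasp behind it (r.tcp_to_grasp is the distance from the TCP to the grasp point, in mm); z points along the fingers, y is the line along which they close (so a half turn about z gives the same grasp; the last joint's range is limited). The gripper opens to 85 mm and grips with 20 to 120 N. Pads are 22 mm wide; open, the fingers measure 114 mm over their backs; the gripper's body (76 mm by 85 mm) begins 54 mm behind the grasp point. The pads swing forward as they close: fully open they stand 13 mm farther back than shut.
Start: joints at [-70.783, 7.471, 85.268, -0, 87.261, -4.893], TCP at [245.114, -547.653, 231.292] pointing down, gripper open.
Joint ranges: [-169.43, 169.43], [-51.17, 129.36], [1.28, 143.12], [-76.62, 256.62], [0, 156.53], [-152.29, 152.29]. Speed limits (degrees/s): [136.94, 136.94, 159.86, 180, 180, 180].

INTERFACE

Orientations are given as [roll, pitch, yaw] about the fixed x, y, z axes, in that order (R = Rz(yaw) Ry(pitch) Rx(roll)).
In Python, from bench import r gives the robot as it stands.
- The arm moves only by the shell command python3 -m handwheel 'ROWS' [OPENING] [FORCE]. ROWS is JSON, a list of rows, each a list of 4 numbers: the shift along the tool's x, y, z in m, then the turn about the tool's z in degrees. A call has 1 to 10 rows; each row shifts and turns the commanded pose from where the row before left it, along the tool's axes as they then stand; what a row does not reach is not made up. A row lasts 1/10 s, in which the tool goes at most 50 mm and 8.59 degrees, less where a joint would pass 70% of its speed; a pose out of reach is approached as far as the arm can. A call is refused whole if a number of a shift passes 0.05 or a number of a turn 8.59, either way. A call with a gripper value outside its range is refused whole. OPENING is the finger opening in m, from 0 to 0.0854, set as the call begins (- or left out, the last holds). The fingers move at their own pace and stop on an object; FORCE is the grip in N (left out, the last holds). Time passes only in rows, so rows that do not move let the fingers close. It gives the time, the measured TCP pose, the force, the opening and the grip force at its end, in the units of the state.
- r.sense(): the state, without advancing time (a new reading comes with each control period).
- r.snapshot(name): name is "side" or "top" or "wrist"; returns the picture (384x512x3 uint8, red, green, blue); there is no depth.
- r.camera_params(name): a dict with "fx", "fy", "cx", "cy" (pixels), "R" (3x3) and "t" (3): a world point X has camera coordinates R X + t; the wrist camera has in their place "mount" (4x4, takes a point from camera to tool coordinates, whose origin is the TCP and whose axes are the flange's). Camera axes: x right, y down, z forward; pixel columns grow to the right and rows downward; lengths in mm; the calibration is good to about 2 mm. A picture is of the moment at which its call begins: read the wrist's pose just before it. camera_params takes no time and is no camera call.
- r.hand_in(): hands the job in; it is judged then, once.
The state is a dict: "time": time; "joint_pos": joint angles; "qd": joint speeds; "joint_efforts": joint torques, N m; "tool_pos": TCP position; "tcp_rot": TCP orientation; "ft_force": force on the tool from outside, world axes, zero at the start; "wrist_torque": the same for the moment, N m; "finger_gap": finger opening in mm; "grip_force": force on a finger pad.
Only numpy, scipy, OpenCV 4.12 (cv2) and the standard library are available. Lean on these libraries where they do the work, as an engineer would, in place of code of your own. Each camera call takes 0.05 s, during which the arm holds its last target. There are 200 camera calls.

## Working session

There is one attempt and no reset: what is moved stays moved. The work goes in short steps, Python scripts to look and compute and a shell command to move; the robot and the scene stay as the last step left them, time stands still between calls to the robot, and variables do not carry over. Pictures are saved under pics/ and viewed, at most 14 in all, crops included, and the job is handed in when it is done.

```bash
mkdir -p pics
cat > h.py <<'E'
import numpy as np, cv2
from bench import r
def snap(n,f):
    im=r.snapshot(n); cv2.imwrite('pics/'+f,cv2.cvtColor(im,cv2.COLOR_RGB2BGR)); return im
def ray(n,u,v,z):
    p=r.camera_params(n); R=np.array(p['R']);t=np.array(p['t'])
    d=R.T@np.array([(u-p['cx'])/p['fx'],(v-p['cy'])/p['fy'],1]); c=-R.T@t
    return c+d*(z-c[2])/d[2]
def proj(n,X):
    p=r.camera_params(n); q=np.array(p['R'])@np.array(X)+np.array(p['t'])
    return q[0]/q[2]*p['fx']+p['cx'],q[1]/q[2]*p['fy']+p['cy']
E
python3 - <<'E'
from h import *
np.set_printoptions(precision=3,suppress=True)
for n in('top','side'):
    im=snap(n,n+'0.png'); p=r.camera_params(n); print(n,p['fx'],np.array(p['R']),p['t'], -np.array(p['R']).T@p['t'])
im=cv2.imread('pics/top0.png'); cv2.imwrite('pics/top0b.png',cv2.resize(im,(800,600),interpolation=cv2.INTER_CUBIC))
print(r.camera_params('wrist'), r.tcp_to_grasp, r.sense())
E
```

```text
top 424.4027949880624 [[ 0.002 -1.    -0.012]
 [-0.988 -0.    -0.154]
 [ 0.154  0.013 -0.988]] [   3.458  585.603 1263.618] [ 384.466  -12.244 1338.547]
side 446.7646111514565 [[-0.893 -0.449  0.005]
 [-0.329  0.647 -0.687]
 [ 0.305 -0.616 -0.726]] [494.082 244.904 990.703] [219.811 673.314 885.392]
{'fx': 318.2486634901964, 'fy': 318.2486634901964, 'cx': 249.92450708082006, 'cy': 192.79107231602686, 'mount': array([[   0.   ,   -0.954,   -0.298,   77.513],
       [   1.   ,    0.   ,   -0.   ,   -0.448],
       [   0.   ,   -0.298,    0.954, -142.749],
       [   0.   ,    0.   ,    0.   ,    1.   ]])} 18.700000000000003 {'time': 0.1, 'joint_pos': array([-70.785,   7.51 ,  85.324,  -0.   ,  87.263,  -4.892]), 'qd': array([ 0.006, -0.048, -0.203, -0.09 ,  0.054,  0.039]), 'joint_efforts': array([  0.002, -57.095, -50.194,  -0.   ,   0.008,  -0.   ]), 'tool_pos': array([ 244.921, -547.178,  230.345]), 'tcp_rot': array([-179.903,   -0.008,   24.107]), 'ft_force': array([-0.333, -0.585, -0.152]), 'wrist_torque': array([-0.008, -0.028, -0.029]), 'grip_force': 0.0, 'finger_gap': 85.4093892976177}
```

View pics/top0b.png

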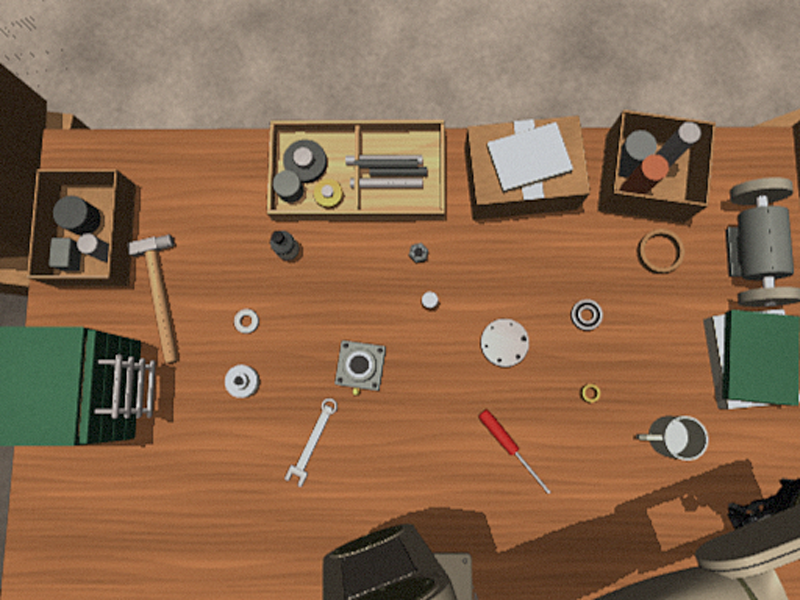

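View pics/side0.png

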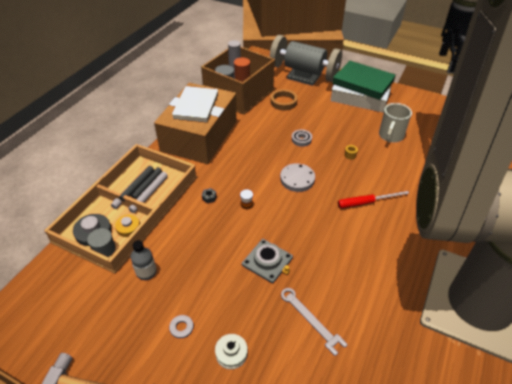

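The top picture (800 px version) shows these centres:

| Item | Pixel |
|---|---|
| bearing | (587,315) |
| block | (505,343) |
| sleeve | (591,394) |
| washer | (246,321) |
| pulley | (241,381) |
| nut | (418,253) |
| jar | (430,300) |
| oil bottle | base near (290,252) |
| housing | (360,365), cup below it |

The side view agrees with this.

```bash
cat >> h.py <<'E'
def wray(u,v,z,s):
    from scipy.spatial.transform import Rotation as Ro
    p=r.camera_params('wrist'); M=np.array(p['mount']); T=Ro.from_euler('xyz',s['tcp_rot'],degrees=True).as_matrix()
    c=T@M[:3,3]+s['tool_pos']; d=T@M[:3,:3]@np.array([(u-p['cx'])/p['fx'],(v-p['cy'])/p['fy'],1])
    return c+d*(z-c[2])/d[2]
E
python3 - <<'E'
from h import *
im=cv2.imread('pics/top0.png'); hsv=cv2.cvtColor(im,cv2.COLOR_BGR2HSV)
P=dict(bearing=(587,315,18),block=(505,343,20),sleeve=(591,394,28),washer=(246,321,10),nut=(418,253,20),pulley=(241,381,22),jar=(430,300,45),oil=(290,252,0),housing=(360,363,14))
for k,(u,v,z) in P.items():
    u,v=u/1.5625,v/1.5625
    a,b=proj('side',ray('top',u,v,z)); 
    print(k,ray('top',u,v,z).round(0),'side px',round(a),round(b))
E
```

```text
bearing [ 569. -346.   18.] side px 302 135
block [ 512. -181.   20.] side px 298 174
sleeve [ 412. -345.   28.] side px 352 148
washer [558. 341.  10.] side px 182 324
nut [696.  -7.  20.] side px 210 193
pulley [436. 343.  22.] side px 231 348
jar [595. -31.  45.] side px 247 193
oil [703. 258.   0.] side px 149 271
housing [473. 108.  14.] side px 266 257
```

```bash
python3 -m handwheel '[[0,0,0,8.04],[0,0,0,8.04],[0,0,0,8.04],[0,0,0,0]]' 0.0854 60
```

```text
time: 0.5
tool_pos: [245.0, -547.4, 230.7]
tcp_rot: [-179.9, 0.0, -0.1]
ft_force: [0.9, 0.3, 1.2]
finger_gap: 85.2
grip_force: 0.0
```

```bash
python3 -m handwheel '[[0.035,-0.032,0,0],[0.035,-0.032,0,0],[0.035,-0.032,0,0],[0.035,-0.032,0,0],[0.035,-0.032,0,0],[0.035,-0.032,0,0],[0.035,-0.032,0,0],[0.035,-0.032,0,0],[0,0,0,0],[0,0,0,0]]'
python3 - <<'E'
from h import *
s=r.sense();print(s['tool_pos'],s['tcp_rot']);im=snap('wrist','w1.png')
np.save('w1.npy',np.r_[s['tool_pos'],s['tcp_rot']])
E
```

```text
time: 1.5
tool_pos: [525.7, -290.5, 230.8]
tcp_rot: [-180.0, 0.1, 0.4]
ft_force: [-0.3, 0.1, -0.2]
finger_gap: 85.1
grip_force: 0.0
[ 525.68056895 -290.53176514  230.77277081] [-1.79984986e+02  5.46690023e-02  3.51997164e-01]
```

View pics/w1.png

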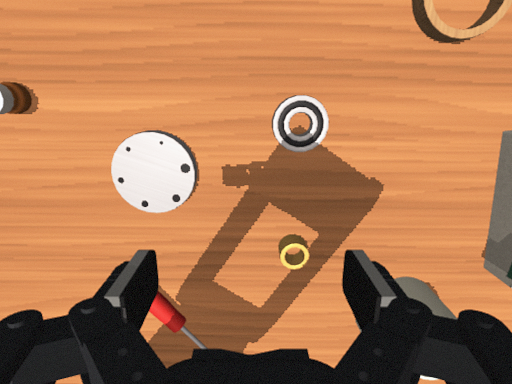

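The wrist view shows the block at about (154,172), the bearing at (300,123) and the sleeve ring at (294,256). Next I refine these with fits.

```bash
cat >> h.py <<'E'
def blob(im,u,v,w,mode='grey',thr=60):
    hsv=cv2.cvtColor(im,cv2.COLOR_RGB2HSV).astype(int)
    m=(hsv[...,1]<thr)&(hsv[...,2]>60) if mode=='grey' else (hsv[...,0]>=21)&(hsv[...,0]<35)&(hsv[...,1]>60)
    if mode=='dark': m=hsv[...,2]<75
    k=np.zeros(m.shape,np.uint8); k[max(0,v-w):v+w,max(0,u-w):u+w]=1
    m=(m.astype(np.uint8)&k)*255
    cs,_=cv2.findContours(m,cv2.RETR_EXTERNAL,cv2.CHAIN_APPROX_NONE)
    c=max(cs,key=cv2.contourArea); h=cv2.convexHull(c)
    return cv2.fitEllipse(h),h[:,0]
def circ(h,z,s,n=None):
    P=np.array([(wray(*q,z,s) if n is None else ray(n,*q,z))[:2] for q in h.astype(float)])
    # algebraic circle fit
    A=np.c_[2*P,np.ones(len(P))]; x=np.linalg.lstsq(A,(P**2).sum(1),rcond=None)[0]
    return x[:2].round(1),2*np.sqrt(x[2]+x[:2]@x[:2]).round(1)
E
python3 - <<'E'
from h import *
im=cv2.cvtColor(cv2.imread('pics/w1.png'),cv2.COLOR_BGR2RGB); a=np.load('w1.npy'); s=dict(tool_pos=a[:3],tcp_rot=a[3:])
for k,u,v,w,z,m in(('block',154,172,55,20,'grey'),('bearing',300,123,40,18,'grey'),('sleeve',294,256,20,28,'brass')):
    e,h=blob(im,u,v,w,m); print(k,np.round(e[0],1),np.round(e[1],1),circ(h,z,s))
E
```

```text
block [153.7 171. ] [81.  86.3] (array([ 515.7, -179.9]), np.float64(96.6))
bearing [300. 123.] [55.1 57.3] (array([ 571.2, -344.1]), np.float64(61.0))
sleeve [293.8 255.5] [25.  27.8] (array([ 415.1, -343.5]), np.float64(33.8))
```

```bash
python3 -m handwheel '[[0.0225,0.027,0,0],[0.0225,0.027,0.02,0],[0,0,0.04,0],[0,0,0.04,0],[0,0,0.04,0],[0,0,0.04,0],[0,0,0.02,0],[0,0,0,0],[0,0,0,0]]'
python3 -m handwheel '[[0,0,0.01,0],[0,0,0.01,0],[0,0,0.005,0],[0,0,0.004,0],[0,0,0,0],[0,0,0,0],[0,0,0,0]]'
```

```text
time: 2.45
tool_pos: [569.3, -346.9, 31.7]
tcp_rot: [-180.0, 0.0, -0.0]
ft_force: [-0.0, -0.9, 0.2]
finger_gap: 85.2
grip_force: 0.0
time: 3.15
tool_pos: [570.5, -345.8, 2.7]
tcp_rot: [180.0, -0.0, -0.0]
ft_force: [-0.6, -0.3, 0.1]
finger_gap: 85.2
grip_force: 0.0
```

```bash
python3 -m handwheel '[[0,0,0,0],[0,0,0,0],[0,0,0,0],[0,0,0,0],[0,0,0,0],[0,0,0,0],[0,0,0,0],[0,0,0,0]]' 0.05 60
```

```text
time: 3.95
tool_pos: [570.8, -346.0, 3.6]
tcp_rot: [180.0, -0.1, -0.0]
ft_force: [-1.2, 1.8, 6.2]
finger_gap: 58.9
grip_force: 64.3
```

```bash
python3 -m handwheel '[[0,0,-0.01,0],[0,0,-0.03,0],[0,0,-0.04,0],[0,0,0,0],[0,0,0,0]]'
python3 - <<'E'
from h import *
s=r.sense();print(s['tool_pos'],s['finger_gap'],s['ft_force'])
im=snap('wrist','w2.png')
E
```

```text
time: 4.45
tool_pos: [571.2, -346.5, 84.5]
tcp_rot: [179.9, -0.2, -0.0]
ft_force: [-0.5, -0.6, -2.9]
finger_gap: 58.9
grip_force: 65.3
[ 571.21423535 -346.47663801   84.48081718] 58.927129276784086 [-0.51856223 -0.59640112 -2.92508268]
```

View pics/w2.png

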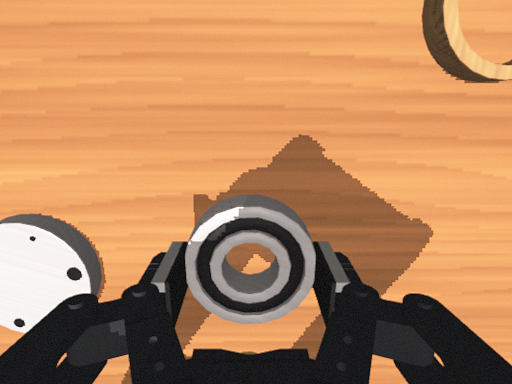

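```bash
python3 - <<'E'
from h import *
s=r.sense(); im=r.snapshot('wrist')
hsv=cv2.cvtColor(im,cv2.COLOR_RGB2HSV)
for z in (14.4,16): print(wray(251.3,259,s['tool_pos'][2]+z,s)-s['tool_pos'])
E
python3 -m handwheel '[[-0.008,-0.024,0,0],[-0.008,-0.024,0,0],[-0.008,-0.024,0,0],[-0.008,-0.024,0,0],[-0.008,-0.024,0,0],[-0.008,-0.024,0,0],[-0.008,-0.023,0,0],[0,0,0,0],[0,0,0,0]]'
```

```text
[ 5.73643602  0.29794452 14.4       ]
[ 6.6274458   0.30581114 16.        ]
time: 5.45
tool_pos: [513.2, -178.0, 80.9]
tcp_rot: [-180.0, 0.1, 0.0]
ft_force: [-0.0, -0.4, -2.1]
finger_gap: 59.0
grip_force: 65.4
```

```bash
python3 -m handwheel '[[0.001,0.001,0.01,0],[0,0,0.02,0],[0,0,0.015,0],[0,0,0.006,0],[0,0,0.004,0],[0,0,0,0],[0,0,0,0]]'
```

```text
time: 6.15
tool_pos: [515.7, -180.0, 27.9]
tcp_rot: [180.0, -0.0, -0.0]
ft_force: [-0.3, 0.6, -2.3]
finger_gap: 59.1
grip_force: 65.3
```

```bash
python3 -m handwheel '[[-0.001,0,0.002,0],[0,0,0.002,0],[0,0,0,0],[0,0,0,0]]'
python3 -m handwheel '[[0,0,0,0],[0,0,0,0],[0,0,0,0],[0,0,0,0],[0,0,0,0]]' 0.0854
python3 -m handwheel '[[0,0,-0.01,0],[0,0,-0.03,0],[0,0,-0.04,0],[-0.04,0.02,-0.04,0],[-0.02,0.02,-0.04,0],[0,0,0,0],[0,0,0,0]]'
python3 - <<'E'
from h import *
s=r.sense();print(s['tool_pos'])
im=snap('wrist','w3.png'); np.save('w3.npy',np.r_[s['tool_pos'],s['tcp_rot']])
E
```

```text
time: 6.55
tool_pos: [514.5, -179.8, 23.7]
tcp_rot: [180.0, -0.0, -0.0]
ft_force: [1.4, -0.6, -0.8]
finger_gap: 58.9
grip_force: 65.5
time: 7.05
tool_pos: [514.2, -179.7, 23.3]
tcp_rot: [180.0, -0.0, -0.0]
ft_force: [-0.2, -0.5, 0.0]
finger_gap: 85.1
grip_force: 0.0
time: 7.75
tool_pos: [461.5, -217.4, 178.9]
tcp_rot: [179.9, -0.2, -0.1]
ft_force: [0.2, -0.3, -0.8]
finger_gap: 85.5
grip_force: 0.0
[ 461.49713478 -217.36050261  178.93573023]
```

View pics/w3.png

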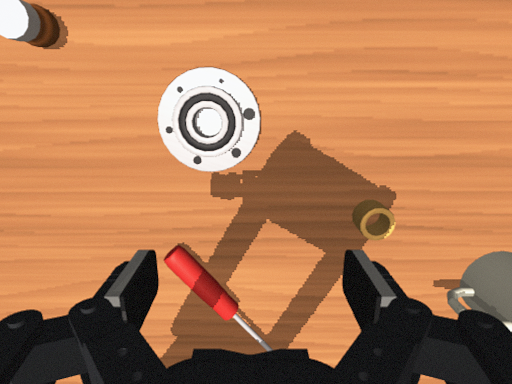

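The bearing (dark seal ring at about (209,122)) sits on the block (209,119), and the sleeve is at (376,222). I fit both.

Run:
```python
from h import *
im=cv2.cvtColor(cv2.imread('pics/w3.png'),cv2.COLOR_BGR2RGB); a=np.load('w3.npy'); s=dict(tool_pos=a[:3],tcp_rot=a[3:])
for k,u,v,w,z,m in(('block',209,119,60,20,'grey'),('seal',209,122,34,38,'dark'),('sleeve',376,222,24,28,'brass')):
    e,h=blob(im,u,v,w,m); print(k,np.round(e[0],1),np.round(e[1],1),circ(h,z,s))
```

```text
block [208.5 118.8] [101.3 105.7] (array([ 514.5, -178.4]), np.float64(94.8))
seal [206.7 121.7] [55.2 57.8] (array([ 514.9, -179. ]), np.float64(48.8))
sleeve [390.2 229.9] [ 3.2 11.9] (array([ 407.8, -357.2]), np.float64(9.2))
```

```bash
python3 -c "
from h import *
a=np.load('w3.npy'); s=dict(tool_pos=a[:3],tcp_rot=a[3:]); print(wray(376,222,28,s))"
python3 -m handwheel '[[-0.01,0.031,0,0],[-0.01,0.031,0,0],[-0.01,0.031,0,0],[-0.01,0.031,0,0],[0,0,0.04,0],[0,0,0.04,0],[0,0,0.04,0],[0,0,0.01,0],[0,0,0,0],[0,0,0,0]]'
```

```text
[ 416.79122797 -342.20180748   28.        ]
time: 8.8
tool_pos: [421.7, -340.6, 47.8]
tcp_rot: [180.0, -0.0, 0.0]
ft_force: [0.1, -0.1, -0.1]
finger_gap: 85.3
grip_force: 0.0
```

```bash
python3 -m handwheel '[[-0.0055,0.002,0.015,0],[0,0,0.015,0],[0,0,0.008,0],[0,0,0.004,0],[0,0,0,0],[0,0,0,0]]'
python3 -m handwheel '[[0,0,0,0],[0,0,0,0],[0,0,0,0],[0,0,0,0],[0,0,0,0],[0,0,0,0],[0,0,0,0],[0,0,0,0]]' 0.02 40
```

```text
time: 9.4
tool_pos: [415.5, -342.5, 4.8]
tcp_rot: [180.0, -0.0, -0.0]
ft_force: [0.7, -0.6, 0.0]
finger_gap: 85.3
grip_force: 0.0
time: 10.2
tool_pos: [415.7, -342.7, 5.3]
tcp_rot: [180.0, -0.0, -0.0]
ft_force: [-0.8, 0.9, 5.0]
finger_gap: 34.2
grip_force: 40.3
```

```bash
python3 -m handwheel '[[0,0,-0.01,0],[0,0,-0.03,0],[0,0,-0.04,0],[0.02,-0.032,-0.02,0],[0.02,-0.033,0,0],[0.02,-0.033,0,0],[0.02,-0.033,0,0],[0.018,-0.033,0,0],[0,0,0,0],[0,0,0,0]]'
python3 -m handwheel '[[0,0,0,0],[0,0,0,0]]'
python3 - <<'E'
from h import *
s=r.sense();print(s['tool_pos'])
im=snap('wrist','w4.png'); np.save('w4.npy',np.r_[s['tool_pos'],s['tcp_rot']])
E
```

```text
time: 11.2
tool_pos: [513.3, -177.6, 104.7]
tcp_rot: [180.0, 0.0, 0.1]
ft_force: [-1.1, -0.8, -1.8]
finger_gap: 34.0
grip_force: 40.2
time: 11.4
tool_pos: [512.8, -179.4, 104.6]
tcp_rot: [180.0, 0.0, -0.1]
ft_force: [0.8, -0.4, -0.3]
finger_gap: 33.8
grip_force: 40.2
[ 512.80550167 -179.35856407  104.61826948]
```

View pics/w4.png

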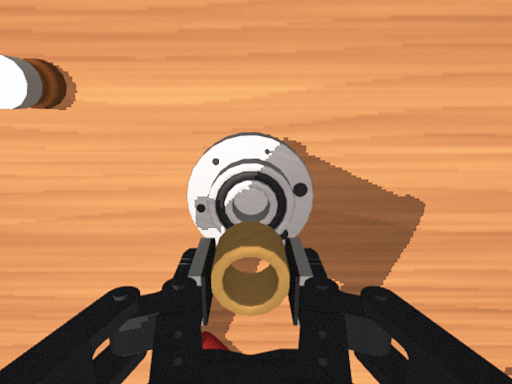

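The sleeve is held upright, with its top ring centred near (250.5,275).

```bash
python3 -c "
from h import *
a=np.load('w4.npy'); s=dict(tool_pos=a[:3],tcp_rot=a[3:]); print(wray(250.5,275,127.3,s),wray(250.5,203,38,s))"
python3 -m handwheel '[[0.001,0,0.02,0],[0,0,0.02,0],[0,0,0.01,0],[0,0,0.006,0],[0,0,0.003,0],[0,0,0,0],[0,0,0,0]]'
```

```text
[ 515.45066048 -178.68946454  127.3       ] [ 517.09865215 -178.84138661   38.        ]
time: 12.15
tool_pos: [514.9, -178.7, 46.5]
tcp_rot: [180.0, -0.1, -0.0]
ft_force: [-0.1, 0.4, -1.3]
finger_gap: 34.0
grip_force: 40.2
```

```bash
python3 -m handwheel '[[-0.001,0,0.002,0],[0,0,0.001,0],[0,0,0,0],[0,0,0,0]]'
python3 -m handwheel '[[0,0,0,0],[0,0,0,0],[0,0,0,0],[0,0,0,0],[0,0,0,0]]' 0.06
python3 -m handwheel '[[0,0,-0.01,0],[0,0,-0.03,0],[0,0,-0.04,0],[0,0,-0.04,0],[0.02,-0.035,-0.04,0],[0.02,-0.035,-0.04,0],[0.02,-0.035,0,0],[0.02,-0.035,0,0],[0.02,-0.035,0,0],[0.02,-0.035,0,0]]' 0.0854
python3 -m handwheel '[[0,-0.03,0,0],[0,0,0,0],[0,0,0,0],[0,0,0,0]]'
python3 - <<'E'
from h import *
s=r.sense();print(s['tool_pos'])
im=snap('wrist','w5.png'); np.save('w5.npy',np.r_[s['tool_pos'],s['tcp_rot']])
E
```

```text
time: 12.55
tool_pos: [513.7, -178.5, 43.2]
tcp_rot: [180.0, -0.0, -0.0]
ft_force: [-1.6, 0.3, 4.5]
finger_gap: 34.0
grip_force: 40.7
time: 13.05
tool_pos: [513.3, -178.3, 42.5]
tcp_rot: [-180.0, 0.0, -0.0]
ft_force: [0.0, -0.2, -0.8]
finger_gap: 59.9
grip_force: 0.0
time: 14.05
tool_pos: [629.3, 24.8, 234.2]
tcp_rot: [180.0, -0.1, -0.0]
ft_force: [0.3, 0.0, 0.1]
finger_gap: 85.3
grip_force: 0.0
time: 14.45
tool_pos: [628.5, 52.4, 233.5]
tcp_rot: [180.0, -0.0, -0.0]
ft_force: [1.3, 0.0, -0.2]
finger_gap: 85.7
grip_force: 0.0
[628.54918955  52.38597833 233.5279005 ]
```

View pics/w5.png

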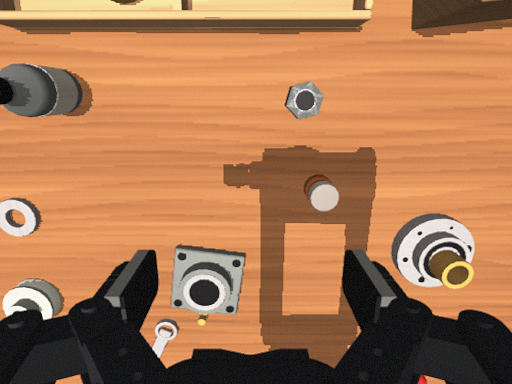

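The view shows the nut at (304,100), the jar at (321,194), the housing centred near (208,282) and turned slightly, the washer at (18,217), and the sleeve standing on the bearing at right. I zoom into the housing and the nut.

Run:
```python
import cv2,numpy as np
im=cv2.imread('pics/w5.png')
a=cv2.resize(im[235:335,160:260],(500,500),interpolation=cv2.INTER_CUBIC)
b=cv2.resize(im[75:125,280:330],(300,300),interpolation=cv2.INTER_CUBIC)
c=np.zeros((500,800,3),np.uint8);c[:,:500]=a;c[:300,500:]=b
cv2.imwrite('pics/c5.png',c)
```

```text
(no output)
```

View pics/c5.png

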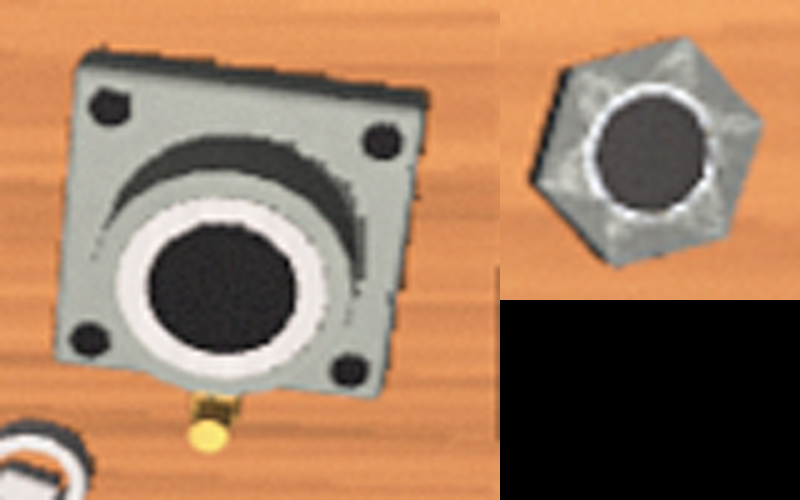

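Run:
```python
from h import *
np.set_printoptions(precision=1,suppress=True)
a=np.load('w5.npy'); s=dict(tool_pos=a[:3],tcp_rot=a[3:])
C=np.array([wray(160+x/5-.4,235+y/5-.4,14,s)[:2] for x,y in((80,65),(425,108),(380,397),(55,360))])
print(C, C.mean(0)); bl=C[3];
for p,q in((0,1),(3,2),(1,2),(0,3)):
    d=C[q]-C[p]; print(np.linalg.norm(d),np.degrees(np.arctan2(d[1],d[0])))
f=lambda q: wray(*q,34,s)[:2]
print('bore',wray(160+222/5-.4,235+288/5-.4,34,s)[:2])
N=np.array([wray(280+x/6-.4,75+y/6-.4,20,s)[:2] for x,y in((185,38),(262,122),(230,237),(115,265),(40,185),(70,75))])
c=N.mean(0); d=N-c; print('nut',c,np.linalg.norm(d,axis=1),np.degrees(np.arctan2(d[:,1],d[:,0]))%60)
print('jar',wray(322,197,45,s),'washer',wray(18,217,10,s))
```

```text
[[520.2 146.9]
 [508.1  60. ]
 [420.7  72.7]
 [432.6 159.8]] [470.4 109.9]
87.74382704998482 -97.95775224214279
87.90002441011532 -97.75270059589434
88.30743629559323 171.7682772808005
88.62288917115625 171.66863129946455
bore [468.8 110.6]
nut [698.5  -5.6] [20.4 20.4 20.9 20.1 20.3 20.2] [45.5 45.9 46.6 44.2 45.  47.7]
jar [597.4 -25.7  45. ] washer [560.1 339.7  10. ]
```

```bash
python3 -m handwheel '[[-0.0085,-0.031,0,0],[-0.0085,-0.031,0,0],[-0.0085,-0.031,0,0],[-0.0085,-0.031,0,0],[-0.0085,-0.031,0,0],[-0.0085,-0.031,0,0],[-0.0085,-0.031,0,0],[-0.0085,-0.031,0,0],[0,0,0,0],[0,0,0,0]]'
python3 - <<'E'
from h import *
s=r.sense();print(s['tool_pos'])
im=snap('wrist','w6.png'); np.save('w6.npy',np.r_[s['tool_pos'],s['tcp_rot']])
E
```

```text
time: 15.5
tool_pos: [560.8, 300.7, 233.2]
tcp_rot: [180.0, -0.0, -0.0]
ft_force: [0.2, 0.6, -0.3]
finger_gap: 85.5
grip_force: 0.0
[560.79483811 300.65516568 233.17126617]
```

View pics/w6.png

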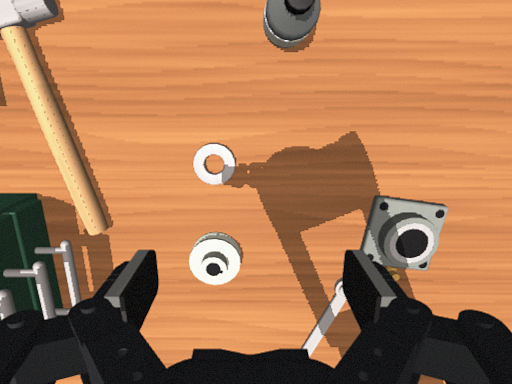

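The washer is at (214,164). The pulley's rim is at about (215,260) and its hub at about (214,268).

```bash
python3 - <<'E'
from h import *
im=cv2.cvtColor(cv2.imread('pics/w6.png'),cv2.COLOR_BGR2RGB); a=np.load('w6.npy'); s=dict(tool_pos=a[:3],tcp_rot=a[3:])
e,h=blob(im,214,164,26,'grey',80); print(np.round(e[0],1),circ(h,10,s))
print(wray(214,164,10,s),wray(214.5,261,22,s),wray(214,268,38,s))
E
python3 -m handwheel '[[0,-0.02,0,0],[0,-0.02,0.03,0],[0,0,0.04,0],[0,0,0.04,0],[0,0,0.04,0],[0,0,0.03,0],[0,0,0.02,0],[0,0,0,0],[0,0,0,0]]'
```

```text
[213.9 163.4] (array([559.2, 343.7]), np.float64(49.4))
[558.97411334 343.57968174  10.        ] [438.15102849 345.68832013  22.        ] [437.74365038 344.60812141  38.        ]
time: 16.45
tool_pos: [561.3, 340.0, 33.5]
tcp_rot: [180.0, 0.0, -0.1]
ft_force: [0.5, 0.1, 1.2]
finger_gap: 85.3
grip_force: 0.0
```

```bash
python3 -m handwheel '[[-0.002,-0.0035,0.015,0],[0,0,0.01,0],[0,0,0.005,0],[0,0,0.002,0],[0,0,0,0],[0,0,0,0]]'
python3 -m handwheel '[[0,0,0,0],[0,0,0,0],[0,0,0,0],[0,0,0,0],[0,0,0,0],[0,0,0,0],[0,0,0,0]]' 0.035 40
python3 -m handwheel '[[0,0,-0.01,0],[0,0,-0.03,0],[0,0,-0.04,0],[0,0,0,0],[0,0,0,0]]'
python3 - <<'E'
from h import *
s=r.sense();print(s['tool_pos'])
im=snap('wrist','w7.png'); np.save('w7.npy',np.r_[s['tool_pos'],s['tcp_rot']])
E
```

```text
time: 17.05
tool_pos: [558.9, 345.0, 1.4]
tcp_rot: [-180.0, -0.0, -0.0]
ft_force: [-0.6, 0.1, -0.2]
finger_gap: 85.7
grip_force: 0.0
time: 17.75
tool_pos: [559.0, 344.9, 2.0]
tcp_rot: [-180.0, -0.0, -0.0]
ft_force: [-2.1, -2.3, 5.1]
finger_gap: 47.1
grip_force: 40.3
time: 18.25
tool_pos: [559.9, 345.4, 83.4]
tcp_rot: [-179.9, -0.2, -0.0]
ft_force: [0.6, -0.1, -1.4]
finger_gap: 47.2
grip_force: 41.5
[559.93458427 345.44430087  83.42917093]
```

View pics/w7.png

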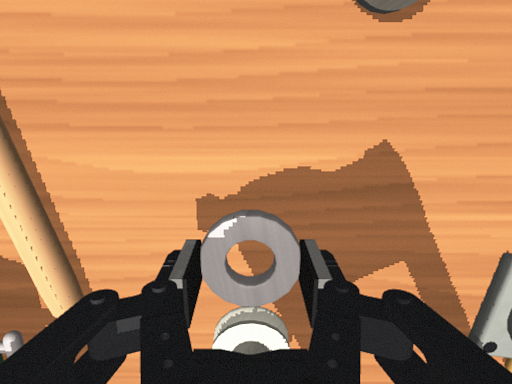

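```bash
python3 -m handwheel '[[-0.0155,0.0275,0,0],[-0.0155,0.0275,0,0],[-0.0155,0.0275,0,0],[-0.0155,0.0275,0,0],[-0.0155,0.0275,0,0],[0,0,0,0]]'
python3 -m handwheel '[[0,0,0,-8.2],[0,0,0,-8.2],[0,0,0,-8.2],[0,0,0,-8.2],[0,0,0,-8.2],[0,0,0,-8.2],[0,0,0,-8.2],[0,0,0,-8.2],[0,0,0,-8.2],[0,0,0,-8.2]]'
python3 -m handwheel '[[0,0,0.01,0],[0,0,0.01,0],[0,0,0,0],[0,0,0,0]]'
```

```text
time: 18.9
tool_pos: [477.3, 204.0, 78.1]
tcp_rot: [179.8, 0.4, -0.1]
ft_force: [0.4, 0.6, -0.7]
finger_gap: 47.3
grip_force: 41.6
time: 19.9
tool_pos: [480.2, 207.4, 79.5]
tcp_rot: [-179.9, 0.1, 82.3]
ft_force: [-0.6, 0.3, -2.1]
finger_gap: 47.2
grip_force: 41.6
time: 20.3
tool_pos: [480.3, 207.1, 59.9]
tcp_rot: [-179.9, 0.1, 81.9]
ft_force: [0.3, 0.0, -1.9]
finger_gap: 47.3
grip_force: 41.6
```

```bash
python3 -m handwheel '[[0,0.0035,0.02,0],[0,0,0.02,0],[0,0,0.01,0],[0,0,0.004,0],[0,0,0.003,0],[0,0,0,0],[0,0,0,0]]'
python3 -m handwheel '[[0,0,0,0],[0,0,0,0],[0,0,0,0],[0,0,0,0],[0,0,0,0]]' 0.0854
```

```text
time: 21.0
tool_pos: [485.2, 207.0, 4.9]
tcp_rot: [179.9, -0.0, 82.0]
ft_force: [0.3, -0.5, -0.6]
finger_gap: 47.6
grip_force: 41.6
time: 21.5
tool_pos: [484.7, 206.8, 4.2]
tcp_rot: [180.0, -0.0, 82.0]
ft_force: [0.7, 0.4, 0.2]
finger_gap: 85.5
grip_force: 0.0
```

```bash
python3 -m handwheel '[[0,0,-0.01,0],[0,0,-0.03,0],[0,0,-0.04,0],[0.01,-0.005,-0.03,0],[0.03,-0.015,0,0],[0.03,-0.015,0,0],[0.03,-0.015,0,0],[0.03,-0.015,0,0],[0,0,0,0],[0,0,0,0]]'
python3 - <<'E'
from h import *
s=r.sense();print(s['tool_pos'])
im=snap('wrist','w8.png'); np.save('w8.npy',np.r_[s['tool_pos'],s['tcp_rot']]); snap('top','t8.png')
E
```

```text
time: 22.5
tool_pos: [438.1, 345.0, 114.6]
tcp_rot: [180.0, 0.0, 82.1]
ft_force: [1.0, 0.2, -0.3]
finger_gap: 85.5
grip_force: 0.0
[438.14098866 345.02328188 114.61196799]
```

View pics/w8.png

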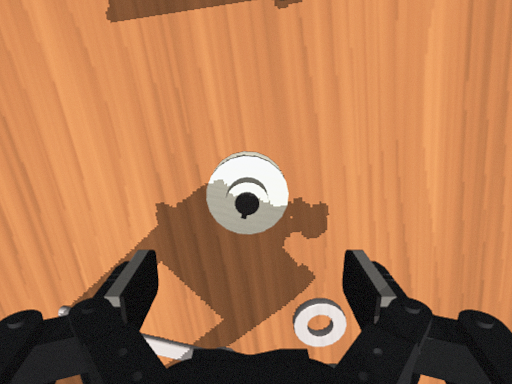

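The pulley hub is at (247,203) and the placed washer lies flat at (320,324).

Run:
```python
from h import *
a=np.load('w8.npy'); s=dict(tool_pos=a[:3],tcp_rot=a[3:])
w=wray(320,324,10,s); print(wray(247,203,38,s),wray(247.5,194,22,s),w)
im=cv2.cvtColor(cv2.imread('pics/w8.png'),cv2.COLOR_BGR2RGB)
e,h=blob(im,320,322,30,'grey',80); w2=circ(h,10,s); print(w2)
t=np.radians(-8.1); d=w2[0]-[470,110]; print(d@[np.cos(t),np.sin(t)],d@[-np.sin(t),np.cos(t)])
```

```text
[437.03965317 346.13469817  38.        ] [437.54420007 347.90181845  22.        ] [486.3089776  208.62513659  10.        ]
(array([485.5, 210. ]), np.float64(52.2))
1.2552435008483762 101.18633486668828
```

```bash
python3 -m handwheel '[[0,0,0.03,0],[0,0,0.03,0],[0,0,0.02,0],[0,0,0.006,0],[0,0,0.002,0],[0,0,0,0],[0,0,0,0]]'
python3 -m handwheel '[[0,0,0,0],[0,0,0,0],[0,0,0,0],[0,0,0,0],[0,0,0,0],[0,0,0,0],[0,0,0,0],[0,0,0,0]]' 0.015 60
```

```text
time: 23.3
tool_pos: [439.5, 345.0, 27.7]
tcp_rot: [179.9, -0.1, 82.0]
ft_force: [0.6, -0.6, 0.9]
finger_gap: 85.7
grip_force: 0.0
time: 24.1
tool_pos: [438.5, 344.9, 26.7]
tcp_rot: [180.0, -0.0, 82.0]
ft_force: [-2.0, -0.1, 5.6]
finger_gap: 29.0
grip_force: 58.9
```

```bash
python3 -m handwheel '[[0,0,-0.01,0],[0,0,-0.03,0],[0,0,-0.04,0],[0,0,0,0],[0,0,0,0]]'
python3 -m handwheel '[[-0.0285,0.0214,0,0],[-0.0285,0.0214,0,0],[-0.0285,0.0214,0,0],[-0.0285,0.0214,0,0],[-0.0285,0.0214,0,0],[-0.0285,0.0214,0,0],[-0.0285,0.0214,0,0],[-0.0285,0.0214,0,0],[0,0,0,0],[0,0,0,0]]'
python3 -m handwheel '[[0,0,0.02,0],[0,0,0,0],[0,0,0,0]]'
```

```text
time: 24.6
tool_pos: [439.2, 345.1, 107.6]
tcp_rot: [179.9, -0.1, 82.0]
ft_force: [-0.7, 0.1, -2.5]
finger_gap: 29.4
grip_force: 59.6
time: 25.6
tool_pos: [575.0, 94.2, 104.1]
tcp_rot: [-179.8, 0.0, 81.9]
ft_force: [-1.1, 0.2, -2.1]
finger_gap: 29.2
grip_force: 59.8
time: 25.9
tool_pos: [574.5, 95.9, 84.9]
tcp_rot: [-179.8, 0.0, 82.1]
ft_force: [-0.2, 0.0, -2.0]
finger_gap: 29.4
grip_force: 59.8
```

Target (576,95): within 2 mm. Lower by 57.5 mm to TCP z ≈ 27, then release.

```bash
python3 -m handwheel '[[0,0.0015,0.02,0],[0,0,0.02,0],[0,0,0.01,0],[0,0,0.005,0],[0,0,0,0],[0,0,0,0]]'
```

```text
time: 26.5
tool_pos: [578.3, 94.9, 32.1]
tcp_rot: [179.9, -0.0, 82.0]
ft_force: [0.6, -0.2, -1.2]
finger_gap: 29.5
grip_force: 59.8
```

```bash
python3 -m handwheel '[[0,-0.002,0.002,0],[0,0,0.002,0],[0,0,0,0],[0,0,0,0]]'
```

```text
time: 26.9
tool_pos: [575.6, 95.0, 27.1]
tcp_rot: [180.0, -0.0, 82.0]
ft_force: [0.8, -0.4, -1.5]
finger_gap: 29.0
grip_force: 59.8
```

```bash
python3 -m handwheel '[[0,0,0,0],[0,0,0,0],[0,0,0,0],[0,0,0,0],[0,0,0,0]]' 0.06
python3 -m handwheel '[[0,0,-0.01,0],[0,0,-0.03,0],[0,0,-0.04,0],[0,0,-0.03,0],[-0.0165,0.027,0,0],[-0.0165,0.027,0,0],[-0.0165,0.027,0,0],[-0.0165,0.027,0,0],[-0.0165,0.027,0,0],[0,0,0,0]]'
python3 -m handwheel '[[0,0,0,-8],[0,0,0,-8],[0,0,0,-7.8],[0,0,0,0],[0,0,0,0]]'
python3 - <<'E'
from h import *
s=r.sense();print(s['tool_pos'],s['tcp_rot'])
im=snap('wrist','w9.png'); np.save('w9.npy',np.r_[s['tool_pos'],s['tcp_rot']])
E
```

```text
time: 27.4
tool_pos: [575.7, 95.0, 27.2]
tcp_rot: [180.0, -0.0, 82.0]
ft_force: [-0.5, 0.2, 1.6]
finger_gap: 60.3
grip_force: 0.0
time: 28.4
tool_pos: [699.8, -8.6, 137.3]
tcp_rot: [179.9, 0.0, 81.8]
ft_force: [-0.1, 0.2, -0.3]
finger_gap: 60.0
grip_force: 0.0
time: 28.9
tool_pos: [697.7, -5.2, 137.6]
tcp_rot: [180.0, 0.0, 105.6]
ft_force: [0.5, -0.1, 0.2]
finger_gap: 59.8
grip_force: 0.0
[697.66262048  -5.15792209 137.60488852] [1.79983691e+02 5.33941713e-04 1.05571595e+02]
```

View pics/w9.png

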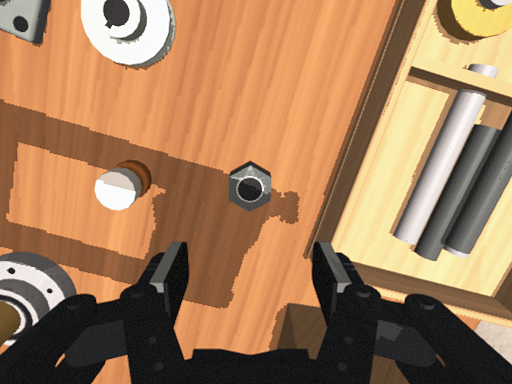

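The nut's flats stand vertical in the image, aligned with the fingers, at (250,188).

```bash
python3 -c "
from h import *
a=np.load('w9.npy'); s=dict(tool_pos=a[:3],tcp_rot=a[3:]); print(wray(250,187.5,20,s), wray(118,188,45,s))"
python3 -m handwheel '[[0,0,0.03,0],[0,0,0.03,0],[0,0,0.03,0],[0,0,0.02,0],[0,0,0.01,0],[0,0,0.008,0],[0,0,0.005,0],[0,0,0,0],[0,0,0,0]]'
python3 -m handwheel '[[0,0,0,0],[0,0,0,0],[0,0,0,0],[0,0,0,0],[0,0,0,0],[0,0,0,0],[0,0,0,0]]' 0.02 50
python3 -m handwheel '[[0,0,-0.01,0],[0,0,-0.03,0],[0,0,-0.04,0],[0,0,-0.03,0],[0,0,0,0],[0,0,0,0]]'
```

```text
[698.86131624  -4.55679379  20.        ] [598.94436649 -25.21933584  45.        ]
time: 29.85
tool_pos: [698.6, -5.5, 5.3]
tcp_rot: [179.9, 0.0, 105.8]
ft_force: [-0.6, 0.3, -0.0]
finger_gap: 59.7
grip_force: 0.0
time: 30.55
tool_pos: [698.7, -5.6, 5.4]
tcp_rot: [179.9, 0.0, 105.8]
ft_force: [0.3, 0.3, 6.1]
finger_gap: 35.1
grip_force: 51.7
time: 31.15
tool_pos: [698.4, -5.5, 115.4]
tcp_rot: [179.9, 0.0, 105.8]
ft_force: [0.5, -0.8, -1.2]
finger_gap: 35.1
grip_force: 51.0
```

```bash
python3 -m handwheel '[[0.0293,-0.0163,0,0],[0.0293,-0.0163,0,0],[0.0293,-0.0163,0,0],[0.0293,-0.0163,0,0],[0.0293,-0.0163,0,0],[0.0293,-0.0163,0,0],[0.0293,-0.0163,0,0],[0.0293,-0.0163,0,0],[0.0293,-0.0163,0,0],[0,0,0,0]]'
python3 -m handwheel '[[0,0,0.02,0],[0,0,0.02,0],[0,0,0,0],[0,0,0,0],[0,0,0,0]]'
python3 - <<'E'
from h import *
s=r.sense();print(s['tool_pos'],s['tcp_rot'])
im=snap('wrist','w10.png'); np.save('w10.npy',np.r_[s['tool_pos'],s['tcp_rot']])
E
```

```text
time: 32.15
tool_pos: [480.6, 210.2, 111.6]
tcp_rot: [-179.7, -0.1, 106.0]
ft_force: [0.2, -0.4, -2.7]
finger_gap: 34.9
grip_force: 50.9
time: 32.65
tool_pos: [485.5, 208.2, 74.7]
tcp_rot: [180.0, 0.0, 105.8]
ft_force: [-0.1, 0.6, -1.6]
finger_gap: 34.3
grip_force: 50.9
[485.4533495  208.17400925  74.69213769] [1.79967213e+02 1.49053913e-03 1.05769440e+02]
```

View pics/w10.png

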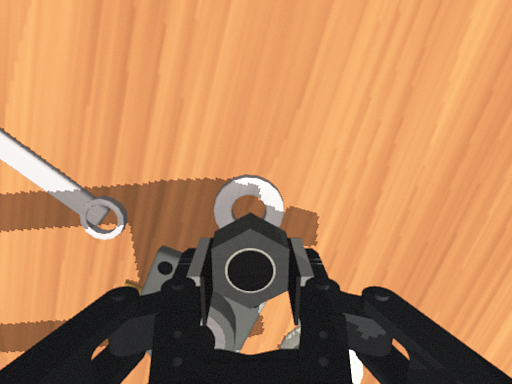

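```bash
python3 -c "
from h import *
a=np.load('w10.npy'); s=dict(tool_pos=a[:3],tcp_rot=a[3:]); print(wray(250,271,89.3,s), wray(249.5,212,10,s))"
python3 -m handwheel '[[0,0,0.03,0],[0,0,0.02,0],[0,0,0.005,0],[0,0,0,0],[0,0,0,0]]'
```

```text
[486.82849832 207.93016631  89.3       ] [486.91430016 206.55894596  10.        ]
time: 33.2
tool_pos: [486.0, 208.6, 20.5]
tcp_rot: [179.9, -0.0, 105.8]
ft_force: [-0.0, -0.3, -0.6]
finger_gap: 34.9
grip_force: 50.9
```

```bash
python3 -m handwheel '[[0,0,0.002,0],[0,0,0.002,0],[0,0,0,0],[0,0,0,0]]'
python3 -m handwheel '[[0,0,0,0],[0,0,0,0],[0,0,0,0],[0,0,0,0],[0,0,0,0]]' 0.06
python3 -m handwheel '[[0,0,-0.01,0],[0,0,-0.03,0],[0,0,-0.04,0],[0,0,-0.04,0],[-0.01,0.02,-0.04,0],[-0.01,0.02,-0.03,0],[-0.03,0.02,-0.02,0],[-0.03,0.02,-0.02,0],[0,0,0,0],[0,0,0,0]]'
python3 - <<'E'
from h import *
s=r.sense();print(s['tool_pos'],s['tcp_rot'])
im=snap('wrist','w11.png'); np.save('w11.npy',np.r_[s['tool_pos'],s['tcp_rot']])
E
```

```text
time: 33.6
tool_pos: [485.1, 208.4, 15.3]
tcp_rot: [180.0, -0.0, 105.8]
ft_force: [0.8, -0.2, -0.7]
finger_gap: 34.9
grip_force: 51.1
time: 34.1
tool_pos: [484.9, 208.3, 15.1]
tcp_rot: [-180.0, 0.0, 105.8]
ft_force: [-0.6, 0.1, 0.8]
finger_gap: 60.2
grip_force: 0.0
time: 35.1
tool_pos: [584.2, 152.7, 246.0]
tcp_rot: [179.9, -0.0, 105.7]
ft_force: [0.5, 0.4, -0.6]
finger_gap: 59.8
grip_force: 0.0
[584.15295993 152.65301513 246.00708547] [ 1.79932650e+02 -7.31039390e-03  1.05701705e+02]
```

View pics/w11.png

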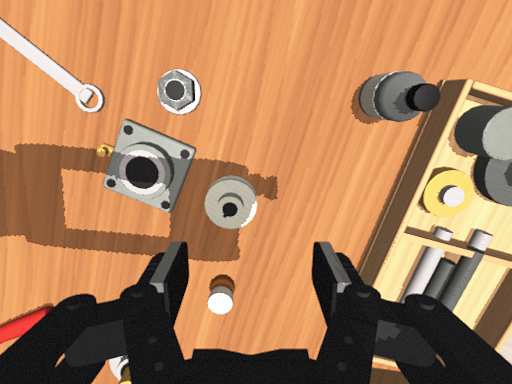

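The nut is on the washer (about (178,91)), the pulley stands hub up at (230,206), and the jar and bottle are upright. I check the numbers, and the block stack in the top view.

Run:
```python
from h import *
np.set_printoptions(precision=1,suppress=True)
a=np.load('w11.npy'); s=dict(tool_pos=a[:3],tcp_rot=a[3:])
H=np.mean([wray(u,v,14,s)[:2] for u,v in((127,121),(195,152),(167,211),(104,182))],0)
t=np.radians(-8.1); R=np.array([[np.cos(t),np.sin(t)],[-np.sin(t),np.cos(t)]])
print(H)
for k,u,v,z in(('washer',179.5,92.5,10),('nut',175,90,20),('pulley rim',230,202,22),('hub',231,209,38)):
    p=wray(u,v,z,s)[:2]; print(k,p,R@(p-H),R@(p-[470,110]))
b=np.load('w5.npy'); q=dict(tool_pos=b[:3],tcp_rot=b[3:]); print('sleeve',wray(458,275,66,q),'jar',wray(220,302,45,s))
```

```text
[470.2 111.9]
washer [487.6 206.3] [ 3.9 95.9] [ 3.8 97.8]
nut [484.3 208.1] [ 0.4 97.2] [ 0.3 99.1]
pulley rim [575.6  98.9] [106.2   2. ] [106.1   3.9]
hub [578.4  96.4] [109.4  -0.1] [109.3   1.8]
sleeve [ 512.8 -180.1   66. ] jar [596.6 -26.1  45. ]
```

```bash
python3 -c "
from bench import r
print(r.hand_in())"
```

```text
the job is handed in; nothing more can be done
None
```

I placed all five parts and handed the job in at about 35 s. My last measurements put everything within tolerance: sleeve about 2 mm off the bearing's centre, nut about 4 mm off the washer's, washer and pulley within 4 mm of their side's middle line. The jar and bottle are still standing (jar not shifted, bottle only checked by eye), and the hand-in call returned no verdict.

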